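# Puff oil into the baking tin and hold the silicone brush ready over it

### The job

Press the oil mister's sprung nozzle cap fully down to give the baking tin a puff of oil and let the cap come back up; then take the orange silicone brush by its handle, draw it up out of the utensil stand and lean it to the working slant, bristles lowest and the handle about halfway between upright and level. Finish still holding it there in the gripper, motionless, with the ends of the bristles about 10 cm above the middle of the tin: do not put it down or let it go. Leave everything else where it stands.

Things in the scene. Friction and masses are not known exactly. Their poses are not given: they have to be found in the camera images.
- cap_top (a point): centre of the flat top (24 mm across) of the oil mister's white round nozzle cap; z up, 180 mm above the board with the cap up. A short nozzle stub on the cap points over the tin. The green glass bottle is fixed in a weighted dark steel holder. The chestnut board's top is at world z = 0.016
- cap (a joint): travel of the nozzle cap in m: 0 up, 0.007 fully down; it moves straight down, is sprung (about 1.5 N to start it, 5 N at the bottom) and comes back up by itself when let go
- brush: orange silicone brush, 190 mm long, 50 to 80 g. Origin at the centre of the bristle ends, z along it to the handle's end. Round head of 30 mm diameter from z = 0 to 46 mm, 13 mm neck at 62 to 72, round handle of 16 mm diameter from 90 to 180, end at 190; centre of mass at about 63. Starts upright, bristles down, loose in one bore of the utensil stand, handle free above it
- stand_top (a point): centre of the top of the cream and blue stoneware utensil stand (146 x 62 x 75 mm, x along its length, z up) on the turntable; its top is at world z = 0.115. Two bores of 36 mm diameter, 65 mm deep, lie at x = -40 and +40 mm; the brush stands in either one, the pestle in the other
- tin_middle (a point): middle of the inside floor of the round steel baking tin, z up. The tin is 168 mm across its rim and 26 mm high, its floor 3 mm thick, and it stands loose on the board. The mister's bottle axis is 135 mm from the middle of the tin
- mister: the mister's fixed holder and bottle, 72 mm across the foot, 152 mm high without the cap; origin at the centre of its underside on the board, z up, -x towards the tin
- tin: the round steel baking tin, 168 mm across, 26 mm high, 320 g; origin at the centre of its underside, z up
- turntable: foot of the round bamboo turntable, origin at the centre of its underside on the board, z up; its platter is 278 mm across and its top is 24 mm above the board
- platter (a joint): angle in rad by which the turntable's platter has turned on its foot, 0 at the start; it takes about 0.3 N m to turn it; leave it alone
- pestle: beech pestle, 125 mm long, 30 mm across its foot, 17 to 23 mm across its handle, standing foot down in the other bore; origin at its foot, z up. Leave it alone
- ramekin: glazed blue ramekin, 76 mm across, 42 mm high, on the turntable; origin at the centre of its underside. Leave it alone
- stamp: stainless steel pasta stamp with a beech knob, 53 mm across, 67 mm high, on the turntable; origin at the centre of its underside. Leave it alone
- tumbler: clear glass tumbler, 68 mm across the rim, 88 mm high, on the turntable; origin at the centre of its underside. Leave it alone
- rolling_pin: thin beech rolling pin, 480 mm long, 29 mm thick, lying along its y axis on two dark wooden rests at the far side of the board; origin under its middle. Leave it alone
- scraper: steel bench scraper with a beech handle, 105 x 115 x 18 mm, lying flat on the right of the board; origin under its middle. Leave it alone
- salt_jar: terracotta salt jar with a cork lid, 80 mm across, 86 mm high, on the left of the board; origin at the centre of its underside. Leave it alone
Mind the look-alikes: they are no part of the job. Leave any purple look-alike of the brush alone. Leave any turquoise look-alike of the tin alone.

How it is judged:
By the outcome, as a careful person would: the job done as asked, in the order asked, and still so for the second after the job is handed in, while the arm keeps its last pose, push and grip.
It also fails if it takes over 53 s, if anything falls off the work surface, if the arm or the gripper's body presses on something with over 40 N, if the wrist force passes 120 N, or if a joint passes its speed limit or range.

### The arm

A 7-joint arm with a two-finger parallel gripper is mounted at the origin on the work surface. World frame = base frame: x ahead of the robot, y to its left, z up, the work surface at z = 0. Lengths are in m, angles in rad, forces in N, time in s.
With the tool pointing down it reaches from about 0.425 to 0.8 m from the base axis. Payload 8.3 kg.
Tool frame: the origin (TCP) lies at the very end of the fingers, on their centre line; the grasp point (between the pads) lies 19 mm behind it; y points along the fingers, x is the direction in which the jaws open and shut, and the axes are right-handed (so a half turn about y gives the same grasp; the last joint's range is limited). The gripper opens to 85 mm and grips with 20 to 120 N. Pads are 22 mm wide; open, the fingers measure 114 mm over their backs; the gripper's body (76 mm by 85 mm) begins 54 mm behind the grasp point. The pads swing forward as they close: fully open they stand 13 mm farther back than shut.
Start: joints at [-1.17, 0.383, 0.016, 1.37, -0.006, 1.388, -0.046], TCP at [0.28, 0.559, 0.231] pointing down, gripper open.
Joint ranges: [-2.95, 2.95], [-0.25, 2.06], [-1.52, 1.56], [0.18, 2.33], [-1.44, 4.58], [0.02, 2.06], [-3.01, 3.01]. Speed limits (rad/s): [2.39, 2.39, 3.01, 3.01, 3.14, 3.14, 3.14].

### API

Orientations are given as a unit quaternion [w, x, y, z].
In Python, from bench import robot gives the robot as it stands. The module is installed in compiled form; this text tells all that it offers.
- The arm moves only by the tool step_arm, never from a script. Its argument "rows" is a list of rows, each a list of 7 numbers: the shift along the tool's x, y, z in m, then the turn, a rotation vector about the tool's x, y, z in rad, then the gripper's target within -1 to 1 (shut at 1, half-way at 0, fully open at -1). In form: [[dx, dy, dz, wx, wy, wz, hand], ...]. A call has 1 to 12 rows; each row shifts and turns the commanded pose from where the row before left it, along the tool's axes as they then stand; what a row does not reach is not made up. A row lasts 1/8 s, in which the tool goes at most 62.5 mm and 10.7 degrees, less where a joint would pass 70% of its speed; a pose out of reach is approached as far as the arm can. A call with a gripper value outside its range is refused whole. The fingers move at their own pace and stop on an object; "force" is the grip in N (left out, the last holds). Time passes only in rows, so rows that do not move let the fingers close. It gives the time, the measured TCP pose, the force and the opening at its end, in the units of the state.
- robot.observe(): the state, without advancing time (a new reading comes with each control period).
- robot.get_image(name): name is "scene" or "top" or "wrist"; returns a dict with "pixels" (400x640x3 uint8, red, green, blue), "range_z" (400x640 float32, m along the optical axis (not along the pixel's ray), 0 where there is no reading), "fx", "fy", "cx", "cy" (pixels), "rvec" (rotation vector, rad) and "tvec" (3), from world to camera coordinates, as OpenCV has them; the wrist camera has in their place "T_tool_cam" (4x4, takes a point from camera to tool coordinates, whose origin is the TCP and whose axes are the tool frame's). Camera axes: x right, y down, z forward; pixel columns grow to the right and rows downward; lengths in m; the calibration is good to about 2 mm. A picture is of the moment at which its call begins: read the wrist's pose just before it.
- robot.close_job(): hands the job in, once; it reports no verdict.
Trained networks look in a picture, given as the dict that the camera call returned (one of the last four; its "shot" number tells which), for a name from the list of things; names that differ only in an ending like _2 or _b are one class to them, and where a whole thing is asked for, a point or a joint stands for the part that bears it (a point fixed in the world has none). Each returns a list of dicts, best first, with "conf" (0 to 1); they miss things now and then, are a little off and sometimes report something else, mostly with a low value. They report only what shows in the picture. A call takes as long as a camera call. They do not tell look-alikes from the thing itself.
- robot.look_for(picture, query): "xyz" ([x, y, z] in m, in world coordinates, good to about 4 mm: the middle of the surface that is visible of it).
- robot.spot_point(picture, query): "xyz" ([x, y, z] in m, in world coordinates, good to about 4 mm: a listed point, or the origin of a listed thing).
The state is a dict: "time": time; "joint_pos": joint angles; "joint_velocities": joint speeds; "tau": joint torques, N m; "tcp_pos": TCP position; "eef_rot": TCP orientation; "wrist_force": force on the tool from outside, world axes, zero at the start; "moment": the same for the moment, N m; "gripper_width": opening from 0.0 (shut) to 1.0 (fully open).
Only numpy, scipy, OpenCV 4.12 (cv2) and the standard library are available. Lean on these libraries where they do the work, as an engineer would, in place of code of your own. Each camera call takes 0.05 s, during which the arm holds its last target. There are 200 camera calls.

## Working session

There is one attempt and no reset: what is moved stays moved. The work goes in short steps, Python scripts to look and compute and a tool call to move; the robot and the scene stay as the last step left them, time stands still between calls to the robot, and variables do not carry over. Pictures are saved under pics/ and viewed, about 8 in all and at most 12, crops included, and the job is handed in when it is done.

Besides the shell and the picture viewer there is one more tool, called after "Request:" by a JSON object that holds its "api" and its "payload". step_arm: Moves the arm, as the interface text tells. Its arguments: {"type":"object","properties":{"rows":{"type":"array","items":{"type":"array","items":{"type":"number"}}},"force":{"type":"number"}},"required":["rows"]}

```bash
mkdir -p pics
cat > h.py <<'E'
import numpy as np,cv2
from scipy.spatial.transform import Rotation as R
from bench import robot
def snap(n,f=None):
    p=robot.get_image(n)
    if f: cv2.imwrite('pics/'+f,p['pixels'][:,:,::-1])
    return p
def cam2w(p,s=None):
    if 'T_tool_cam' in p:
        T=np.eye(4);q=s['eef_rot'];T[:3,:3]=R.from_quat([q[1],q[2],q[3],q[0]]).as_matrix();T[:3,3]=s['tcp_pos'];return T@p['T_tool_cam']
    T=np.eye(4);T[:3,:3]=cv2.Rodrigues(np.array(p['rvec'],float))[0];T[:3,3]=np.ravel(p['tvec']);return np.linalg.inv(T)
def cloud(p,s=None):
    z=p['range_z'];v,u=np.mgrid[:400,:640]
    P=np.stack([(u-p['cx'])/p['fx']*z,(v-p['cy'])/p['fy']*z,z],-1);T=cam2w(p,s)
    return P@T[:3,:3].T+T[:3,3]
E
python3 - <<'E'
from h import *
s=robot.observe();print({k:np.round(v,3).tolist() for k,v in s.items()})
for n in('scene','top'):
    p=snap(n,n+'.png')
    for q in('cap_top','brush','stand_top','tin_middle','mister','turntable','pestle','tumbler','salt_jar','ramekin','stamp'):
        print(n,q,[(np.round(d['xyz'],3).tolist(),round(d['conf'],2)) for d in robot.spot_point(p,q)][:3])
E
```

```text
{'time': 0.0, 'joint_pos': [-1.17, 0.384, 0.016, 1.371, -0.006, 1.388, -0.046], 'joint_velocities': [0.002, -0.003, 0.001, -0.001, -0.001, 0.0, 0.001], 'tau': [-0.0, -62.76, 0.844, -37.184, 0.017, 0.014, -0.0], 'tcp_pos': [0.279, 0.559, 0.23], 'eef_rot': [-0.601, 0.602, 0.371, -0.372], 'wrist_force': [-0.554, 0.569, -0.809], 'moment': [-0.038, 0.01, 0.008], 'gripper_width': 0.999}
scene cap_top [([0.633, 0.205, 0.192], 0.7)]
scene brush [([0.454, -0.624, -0.0], 0.66), ([0.596, -0.257, 0.052], 0.51)]
scene stand_top [([0.594, -0.215, 0.116], 0.9), ([0.426, 0.479, 0.016], 0.26)]
scene tin_middle [([0.509, 0.146, 0.019], 0.78), ([0.176, 0.324, 0.001], 0.76)]
scene mister [([0.632, 0.203, 0.015], 0.87), ([0.442, -0.226, 0.038], 0.54), ([0.595, -0.253, 0.052], 0.52)]
scene turntable [([0.537, -0.217, 0.016], 0.58)]
scene pestle [([0.597, -0.177, 0.051], 0.4)]
scene tumbler [([0.49, -0.287, 0.038], 0.96)]
scene salt_jar [([0.425, 0.479, 0.014], 0.81)]
scene ramekin [([0.478, -0.153, 0.04], 0.66), ([0.615, -0.486, 0.017], 0.58), ([0.506, 0.146, 0.019], 0.53)]
scene stamp [([0.443, -0.222, 0.042], 0.46)]
top cap_top [([0.633, 0.204, 0.194], 0.4)]
top brush [([0.596, -0.254, 0.05], 0.47), ([0.453, -0.623, 0.001], 0.4)]
top stand_top [([0.596, -0.22, 0.118], 0.59)]
top tin_middle [([0.511, 0.146, 0.015], 0.8), ([0.175, 0.328, 0.003], 0.66)]
top mister [([0.63, 0.204, 0.016], 0.71), ([0.798, -0.09, 0.019], 0.47)]
top turntable [([0.535, -0.217, 0.014], 0.64), ([0.423, 0.481, 0.014], 0.5)]
top pestle [([0.478, -0.149, 0.04], 0.64), ([0.439, -0.224, 0.042], 0.6), ([0.594, -0.178, 0.054], 0.47)]
top tumbler [([0.491, -0.29, 0.042], 0.62)]
top salt_jar [([0.421, 0.48, 0.017], 0.63)]
top ramekin [([0.477, -0.154, 0.039], 0.59), ([0.512, 0.149, 0.014], 0.57)]
top stamp [([0.442, -0.222, 0.039], 0.53), ([0.476, -0.151, 0.037], 0.43)]
```

View pics/scene.png

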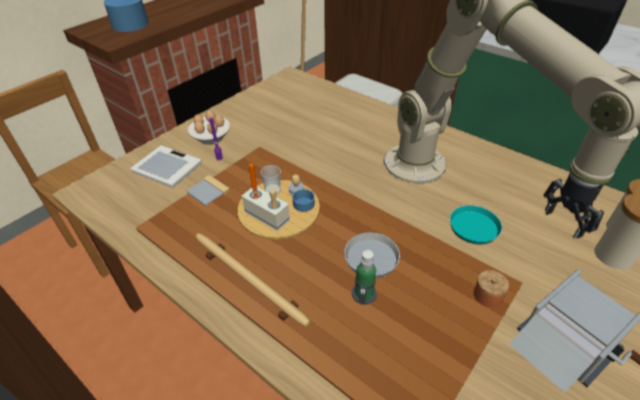

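View pics/top.png

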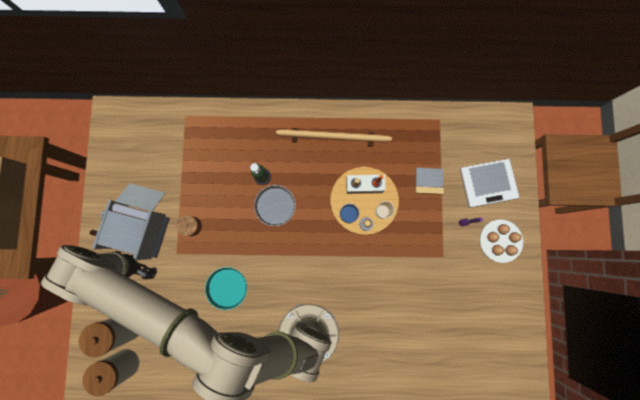

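Run:
```python
from h import *
for n in('scene','top'):
    p=snap(n);P=cloud(p);h=cv2.cvtColor(p['pixels'],cv2.COLOR_RGB2HSV).astype(int)
    m=(h[...,0]<14)&(h[...,1]>170)&(h[...,2]>120)&(p['range_z']>0)&(abs(P[...,0]-.596)<.06)&(abs(P[...,1]+.25)<.06)&(P[...,2]>.12)
    q=P[m];print(n,len(q),np.round(q.min(0),3),np.round(q.max(0),3),np.round(np.median(q,0),3))
    for lo in np.arange(.12,.26,.02):
        r=q[(q[:,2]>lo)&(q[:,2]<lo+.02)]
        if len(r)>3: print(round(lo,2),len(r),np.round(r.mean(0),4),np.round(r.max(0)-r.min(0),3))
    c=P[(p['range_z']>0)&(abs(P[...,0]-.632)<.04)&(abs(P[...,1]-.204)<.04)&(P[...,2]>.187)]
    print('cap',len(c),np.round(c.mean(0),4),np.round(c.min(0),3),np.round(c.max(0),3))
```

```text
scene 110 [ 0.591 -0.262  0.125] [ 0.608 -0.245  0.235] [ 0.602 -0.25   0.192]
0.14 15 [ 0.6025 -0.2507  0.1524] [0.009 0.012 0.018]
0.16 24 [ 0.6014 -0.2513  0.1704] [0.016 0.015 0.018]
0.18 23 [ 0.6009 -0.2506  0.1895] [0.016 0.013 0.019]
0.2 27 [ 0.601  -0.2509  0.2094] [0.015 0.014 0.018]
0.22 19 [ 0.6016 -0.2507  0.2272] [0.014 0.013 0.014]
cap 88 [0.6363 0.2047 0.1936] [0.621 0.19  0.187] [0.649 0.218 0.198]
top 6 [ 0.591 -0.257  0.13 ] [ 0.599 -0.251  0.241] [ 0.596 -0.254  0.239]
0.22 4 [ 0.5942 -0.2548  0.2375] [0.006 0.004 0.006]
cap 53 [0.6295 0.1981 0.1964] [0.611 0.186 0.187] [0.644 0.213 0.207]
```

The scene picture shows the orange brush in the stand's bore at (253,180) with the pestle beside it. The mister is at (366,275) and the steel tin at (372,255). The purple brush and the turquoise tin are elsewhere. The top view agrees. The measured heights fit: cap 0.193–0.196, brush handle end about 0.24.

```bash
cat >> h.py <<'E'
def rot(s):
    q=s['eef_rot'];return R.from_quat([q[1],q[2],q[3],q[0]])
def need(pos,Rt=None):
    s=robot.observe();r=rot(s);print('axes x,y,z',np.round(r.as_matrix().T,3).tolist())
    d=r.inv().apply(np.array(pos)-s['tcp_pos']);print('shift tool',np.round(d,4))
    if Rt is not None: print('rotvec tool',np.round((r.inv()*R.from_matrix(Rt)).as_rotvec(),4))
E
python3 - <<'E'
from h import *
# target: tool y down, tool x along world +/-x
for sx in(1,-1):
    x=np.array([sx,0,0.]);y=np.array([0,0,-1.]);Rt=np.array([x,y,np.cross(x,y)]).T
    need([.632,.203,.27],Rt)
E
```

```text
axes x,y,z [[0.447, 0.894, 0.0], [-0.0, 0.0, -1.0], [-0.894, 0.447, 0.0]]
shift tool [-0.1608 -0.0387 -0.4745]
rotvec tool [-1.0000e-04  1.1071e+00 -0.0000e+00]
axes x,y,z [[0.447, 0.894, 0.0], [-0.0, 0.0, -1.0], [-0.894, 0.447, 0.0]]
shift tool [-0.1608 -0.0387 -0.4745]
rotvec tool [-0.0000e+00 -2.0345e+00  1.0000e-04]
```

Request:
{"api": "step_arm", "payload": {"rows": [[-0.016, -0.004, -0.047, 0, 0, 0, 1], [-0.016, -0.004, -0.047, 0, 0, 0, 1], [-0.016, -0.004, -0.047, 0, 0, 0, 1], [-0.016, -0.004, -0.047, 0, 0, 0, 1], [-0.016, -0.004, -0.047, 0, 0, 0, 1], [-0.016, -0.004, -0.048, 0, 0, 0, 1], [-0.016, -0.004, -0.048, 0, 0, 0, 1], [-0.016, -0.004, -0.048, 0, 0, 0, 1], [-0.016, -0.004, -0.048, 0, 0, 0, 1], [-0.016, -0.003, -0.048, 0, 0, 0, 1]]}}

```text
time: 2.55
tcp_pos: [0.6338, 0.2023, 0.2706]
eef_rot: [0.601, -0.601, -0.372, 0.372]
wrist_force: [0.1, 0.2, -0.2]
gripper_width: 0.001
```

Request:
{"api": "step_arm", "payload": {"rows": [[0, 0, 0, 0, 0.1845, 0, 1], [0, 0, 0, 0, 0.1845, 0, 1], [0, 0, 0, 0, 0.1845, 0, 1], [0, 0, 0, 0, 0.1845, 0, 1], [0, 0, 0, 0, 0.1845, 0, 1], [0, 0, 0, 0, 0.1845, 0, 1], [0, 0, 0, 0, 0, 0, 1], [0, 0, 0, 0, 0, 0, 1]]}}

```text
time: 3.55
tcp_pos: [0.6328, 0.2035, 0.2702]
eef_rot: [-0.707, 0.707, 0.001, -0.002]
wrist_force: [-0.1, -0.2, -0.6]
gripper_width: -0.002
```

Run:
```python
from h import *
s=robot.observe();p=snap('wrist','w1.png');print(s['time'],s['tcp_pos'],s['gripper_width'],s['wrist_force'])
print([(np.round(d['xyz'],4).tolist(),round(d['conf'],2)) for d in robot.spot_point(p,'cap_top')])
P=cloud(p,s);ok=(p['range_z']>0)&(abs(P[...,0]-.632)<.03)&(abs(P[...,1]-.204)<.03)&(abs(P[...,2]-.196)<.004)
c=P[ok];print(len(c),np.round([c.mean(0),c.min(0),c.max(0)],4) if len(c) else '')
if len(c): print(cv2.minEnclosingCircle((c[:,:2]*1000).astype(np.float32)))
need([.632,.203,.2])
print([(n,d['conf'],np.round(d['xyz'],4)) for n in('tin_middle',) for d in robot.spot_point(p,n)])
```

```text
3.55 [0.63275681 0.20351574 0.27019099] -0.0024566267699458835 [-0.09203269 -0.23700173 -0.64884575]
[([0.6313, 0.2063, 0.196], 0.97)]
965 [[0.633  0.2033 0.1951]
 [0.6195 0.1883 0.192 ]
 [0.6473 0.2168 0.1976]]
((632.7626953125, 202.5303497314453), 14.539999008178711)
axes x,y,z [[1.0, 0.003, -0.0], [-0.0, 0.0, -1.0], [-0.003, 1.0, 0.0]]
shift tool [-0.0008  0.0703 -0.0004]
[('tin_middle', 0.94, array([0.5105, 0.1463, 0.0177]))]
```

View pics/w1.png

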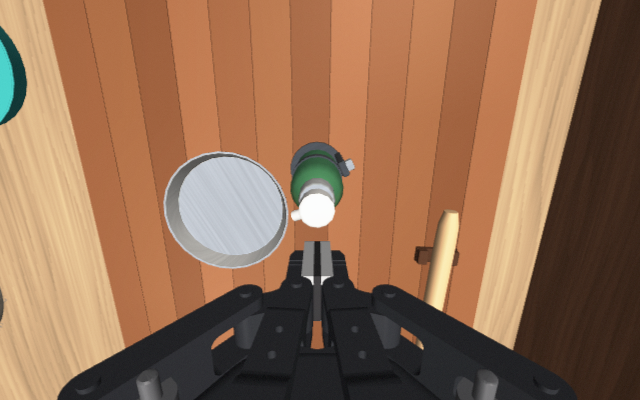

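The wrist view shows the shut fingertips at (317,260) in line with the white cap at (316,210), and the tin to the left at (232,205). The measured cap centre is within 1 mm of the TCP.

Request:
{"api": "step_arm", "payload": {"rows": [[0, 0.025, 0, 0, 0, 0, 1], [0, 0.025, 0, 0, 0, 0, 1], [0, 0.018, 0, 0, 0, 0, 1], [0, 0.002, 0, 0, 0, 0, 1], [0, 0.002, 0, 0, 0, 0, 1], [0, 0.002, 0, 0, 0, 0, 1], [0, 0.002, 0, 0, 0, 0, 1], [0, 0.002, 0, 0, 0, 0, 1], [0, 0, 0, 0, 0, 0, 1]]}}

```text
time: 4.82
tcp_pos: [0.6332, 0.2035, 0.1927]
eef_rot: [0.707, -0.707, -0.0, -0.0]
wrist_force: [1.3, 0.8, 3.6]
gripper_width: 0.003
```

Request:
{"api": "step_arm", "payload": {"rows": [[0, 0.002, 0, 0, 0, 0, 1], [0, 0.001, 0, 0, 0, 0, 1], [0, 0.001, 0, 0, 0, 0, 1], [0, 0, 0, 0, 0, 0, 1]]}}

```text
time: 5.32
tcp_pos: [0.6333, 0.2035, 0.1892]
eef_rot: [0.707, -0.707, -0.0, -0.0]
wrist_force: [0.0, 0.4, 8.2]
gripper_width: 0.002
```

Request:
{"api": "step_arm", "payload": {"rows": [[0, 0.001, 0, 0, 0, 0, 1], [0, 0.001, 0, 0, 0, 0, 1], [0, 0, 0, 0, 0, 0, 1]]}}

```text
time: 5.7
tcp_pos: [0.6334, 0.2035, 0.189]
eef_rot: [0.708, -0.707, -0.001, -0.001]
wrist_force: [-3.5, -0.3, 16.8]
gripper_width: 0.0
```

Request:
{"api": "step_arm", "payload": {"rows": [[0, -0.01, 0, 0, 0, 0, 1], [0, -0.03, 0, 0, 0, 0, 1], [0, -0.04, 0, 0, 0, 0, 1], [0, -0.04, 0, 0, 0, 0, 1], [0, 0, 0, 0, 0, 0, 1]]}}

```text
time: 6.32
tcp_pos: [0.6336, 0.2034, 0.3095]
eef_rot: [0.708, -0.707, -0.001, -0.001]
wrist_force: [-1.3, -0.4, -0.4]
gripper_width: 0.002
```

Run:
```python
from h import *
s=robot.observe();p=snap('wrist');print(s['tcp_pos'],s['wrist_force'])
P=cloud(p,s);c=P[(p['range_z']>0)&(np.hypot(P[...,0]-.633,P[...,1]-.203)<.008)&(P[...,2]>.17)]
print(len(c),np.median(c,0))
need([.596,-.255,.3])
```

```text
[0.63364306 0.20339283 0.30948066] [-1.32893598 -0.44425671 -0.38687213]
902 [0.63360368 0.2031117  0.34696917]
axes x,y,z [[1.0, -0.0, 0.001], [0.001, 0.0, -1.0], [0.0, 1.0, 0.0]]
shift tool [-0.037   0.0068 -0.4584]
```

Request:
{"api": "step_arm", "payload": {"rows": [[-0.004, 0, -0.044, 0, 0, 0, -1], [-0.004, 0, -0.044, 0, 0, 0, -1], [-0.004, 0, -0.044, 0, 0, 0, -1], [-0.004, 0, -0.044, 0, 0, 0, -1], [-0.004, 0, -0.044, 0, 0, 0, -1], [-0.004, 0, -0.044, 0, 0, 0, -1], [-0.004, 0, -0.044, 0, 0, 0, -1], [-0.004, 0, -0.044, 0, 0, 0, -1], [-0.003, 0, -0.044, 0, 0, 0, -1], [-0.002, 0, -0.042, 0, 0, 0, -1], [0, 0, 0, 0, 0, 0, -1], [0, 0, 0, 0, 0, 0, -1]]}}

```text
time: 7.88
tcp_pos: [0.5955, -0.2337, 0.3046]
eef_rot: [0.708, -0.707, 0.001, 0.001]
wrist_force: [0.5, 0.8, 0.6]
gripper_width: 0.999
```

Run:
```python
from h import *
s=robot.observe();p=snap('wrist','w2.png');print(s['time'],s['tcp_pos'],s['gripper_width'])
P=cloud(p,s);h=cv2.cvtColor(p['pixels'],cv2.COLOR_RGB2HSV).astype(int)
m=(h[...,0]<14)&(h[...,1]>170)&(h[...,2]>100)&(p['range_z']>0)&(abs(P[...,0]-.596)<.03)&(abs(P[...,1]+.25)<.04)&(P[...,2]>.06)
q=P[m];print(len(q))
for lo in np.arange(.06,.26,.02):
    r=q[(q[:,2]>lo)&(q[:,2]<lo+.02)]
    if len(r)>5: print(round(lo,2),len(r),np.round(np.median(r,0),4),np.round(r.min(0),3),np.round(r.max(0),3))
for n in('brush','pestle','stand_top'): print(n,[(np.round(d['xyz'],4).tolist(),round(d['conf'],2)) for d in robot.spot_point(p,n)])
p=robot.get_image('scene');P=cloud(p);c=P[(p['range_z']>0)&(np.hypot(P[...,0]-.633,P[...,1]-.203)<.012)]
print('cap z',c[:,2].max())
```

```text
7.875 [ 0.59552061 -0.23371209  0.30458721] 0.9986962713542629
994
0.08 65 [ 0.6012 -0.25    0.0984] [ 0.584 -0.264  0.094] [ 0.611 -0.244  0.1  ]
0.1 177 [ 0.5975 -0.2505  0.1045] [ 0.585 -0.263  0.1  ] [ 0.61  -0.244  0.118]
0.14 63 [ 0.5984 -0.2494  0.1506] [ 0.592 -0.253  0.141] [ 0.604 -0.249  0.16 ]
0.16 83 [ 0.5974 -0.2495  0.1714] [ 0.591 -0.254  0.16 ] [ 0.605 -0.248  0.18 ]
0.18 96 [ 0.5978 -0.2494  0.1906] [ 0.592 -0.253  0.181] [ 0.604 -0.249  0.2  ]
0.2 130 [ 0.5973 -0.2498  0.2111] [ 0.59  -0.254  0.2  ] [ 0.604 -0.248  0.22 ]
0.22 374 [ 0.5972 -0.2528  0.2369] [ 0.591 -0.263  0.22 ] [ 0.605 -0.248  0.24 ]
brush [([0.5958, -0.2556, 0.0537], 0.76), ([0.4537, -0.6236, 0.0023], 0.41)]
pestle [([0.5908, -0.1803, 0.0471], 0.74), ([0.4817, -0.1559, 0.043], 0.23)]
stand_top [([0.5939, -0.2179, 0.1202], 0.91)]
cap z 0.19818986836480978
```

View pics/w2.png

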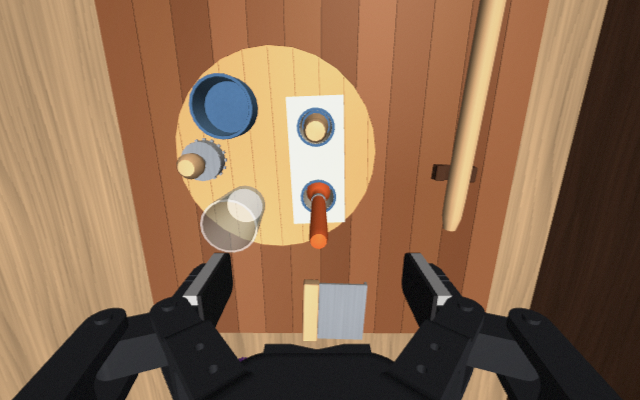

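The brush stands at (318,240), between the open fingers in x. Its axis is at about (0.5975, −0.2565) and its top at 0.24, as expected. The cap reads as back up. Next I move in and grip.

Request:
{"api": "step_arm", "payload": {"rows": [[0.002, 0, -0.0115, 0, 0, 0, -1], [0, 0, -0.0115, 0, 0, 0, -1], [0, 0.02, 0, 0, 0, 0, -1], [0, 0.025, 0, 0, 0, 0, -1], [0, 0.025, 0, 0, 0, 0, -1], [0, 0.025, 0, 0, 0, 0, -1], [0, 0.02, 0, 0, 0, 0, -1], [0, 0.012, 0, 0, 0, 0, -1], [0, 0, 0, 0, 0, 0, -1], [0, 0, 0, 0, 0, 0, -1]]}}

```text
time: 9.38
tcp_pos: [0.5982, -0.2582, 0.1803]
eef_rot: [-0.707, 0.707, 0.0, 0.0]
wrist_force: [0.4, 0.9, 0.3]
gripper_width: 1.002
```

Request:
{"api": "step_arm", "payload": {"force": 50, "rows": [[0, 0, 0, 0, 0, 0, 1], [0, 0, 0, 0, 0, 0, 1], [0, 0, 0, 0, 0, 0, 1], [0, 0, 0, 0, 0, 0, 1], [0, 0, 0, 0, 0, 0, 1], [0, 0, 0, 0, 0, 0, 1], [0, 0, 0, 0, 0, 0, 1], [0, 0, 0, 0, 0, 0, 1]]}}

```text
time: 10.38
tcp_pos: [0.5978, -0.2577, 0.1794]
eef_rot: [-0.707, 0.707, 0.0, 0.0]
wrist_force: [-0.4, -0.2, 3.1]
gripper_width: 0.178
```

Request:
{"api": "step_arm", "payload": {"rows": [[0, -0.008, 0, 0, 0, 0, 1], [0, -0.012, 0, 0, 0, 0, 1], [0, -0.015, 0, 0, 0, 0, 1], [0, -0.015, 0, 0, 0, 0, 1], [0, -0.015, 0, 0, 0, 0, 1], [0, -0.02, 0, 0, 0, 0, 1], [0, -0.02, 0, 0, 0, 0, 1], [0, -0.02, 0, 0, 0, 0, 1], [0, -0.02, 0, 0, 0, 0, 1], [0, -0.015, 0, 0, 0, 0, 1], [0, 0, 0, 0, 0, 0, 1]]}}

```text
time: 11.75
tcp_pos: [0.5982, -0.258, 0.3407]
eef_rot: [-0.707, 0.707, 0.001, 0.001]
wrist_force: [-0.1, -0.6, -0.6]
gripper_width: 0.176
```

Run:
```python
from h import *
s=robot.observe();print(s['joint_pos'],s['wrist_force'])
p=snap('scene','s2.png');cv2.imwrite('pics/s2c.png',cv2.resize(p['pixels'][60:330,140:440,::-1],None,fx=2,fy=2))
c=np.array([.510,.146,.019])
for name,hd in(('to -y',np.array([0,-1.,0])),('to base',np.array([-1.,0,0])),('diag',np.array([-.7,-.7,0])/.99)):
    a=hd*.7071+np.array([0,0,.7071])  # brush axis toward handle
    y=-a
    need(c+[0,0,.1]+a*.127)  # TCP
```

```text
[-0.00741146  0.4693129   0.6053424   1.08930289 -0.26131763  1.65197472
  0.52319823] [-0.13018885 -0.64437644 -0.57395909]
axes x,y,z [[1.0, -0.0, 0.001], [0.001, -0.0, -1.0], [0.0, 1.0, -0.0]]
shift tool [-0.088   0.1305  0.314 ]
axes x,y,z [[1.0, -0.0, 0.001], [0.001, -0.0, -1.0], [0.0, 1.0, -0.0]]
shift tool [-0.1778  0.1305  0.4038]
axes x,y,z [[1.0, -0.0, 0.001], [0.001, -0.0, -1.0], [0.0, 1.0, -0.0]]
shift tool [-0.1515  0.1305  0.3403]
```

View pics/s2c.png

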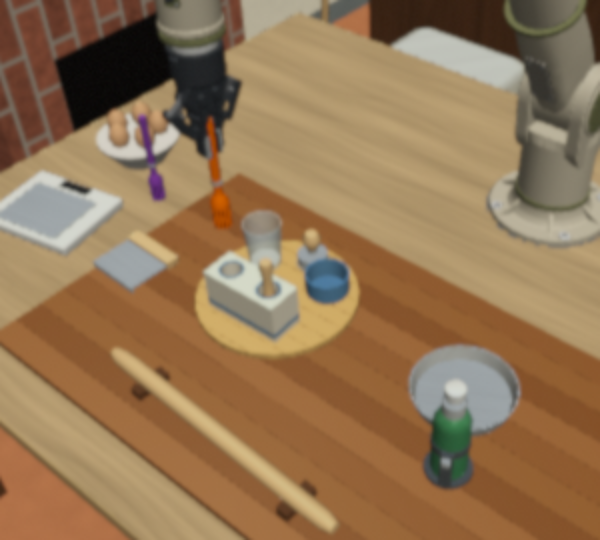

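The picture shows the orange brush held clear at (218,190) in the crop. Its bore is empty, and the pestle, mister and tin have not moved. Now I carry it across and lean it.

Request:
{"api": "step_arm", "payload": {"rows": [[-0.011, 0, 0.039, 0, 0, 0, 1], [-0.011, 0, 0.039, 0, 0, 0, 1], [-0.011, 0, 0.039, 0, 0, 0, 1], [-0.011, 0, 0.039, 0, 0, 0, 1], [-0.011, 0, 0.039, 0, 0, 0, 1], [-0.011, 0, 0.039, 0, 0, 0, 1], [-0.011, 0, 0.04, 0, 0, 0, 1], [-0.011, 0, 0.04, 0, 0, 0, 1], [0, 0, 0, 0, 0, 0, 1]]}}

```text
time: 12.92
tcp_pos: [0.5086, 0.0607, 0.3382]
eef_rot: [0.707, -0.707, -0.002, 0.003]
wrist_force: [0.1, -1.0, -1.2]
gripper_width: 0.173
```

Request:
{"api": "step_arm", "payload": {"rows": [[0, 0, 0, 0.0785, 0, 0, 1], [0, 0, 0, 0.0785, 0, 0, 1], [0, 0, 0, 0.0785, 0, 0, 1], [0, 0, 0, 0.0785, 0, 0, 1], [0, 0, 0, 0.0785, 0, 0, 1], [0, 0, 0, 0.0785, 0, 0, 1], [0, 0, 0, 0.0785, 0, 0, 1], [0, 0, 0, 0.0785, 0, 0, 1], [0, 0, 0, 0.0785, 0, 0, 1], [0, 0, 0, 0.0785, 0, 0, 1], [0, 0, 0, 0, 0, 0, 1], [0, 0, 0, 0, 0, 0, 1]]}}

```text
time: 14.42
tcp_pos: [0.5099, 0.0561, 0.339]
eef_rot: [0.923, -0.384, 0.0, -0.0]
wrist_force: [0.3, -0.0, -0.6]
gripper_width: 0.171
```

```bash
cat > b.py <<'E'
from h import *
s=robot.observe();print('joints',np.round(s['joint_pos'],2),'y axis',rot(s).apply([0,1,0]).round(3),s['gripper_width'],s['wrist_force'])
t=s['tcp_pos'];pred=t+rot(s).apply([0,.128,0]);print('tcp',t,'pred bristle',pred)
for n in('scene','top','wrist'):
    s=robot.observe();p=snap(n,'');P=cloud(p,s);h=cv2.cvtColor(p['pixels'],cv2.COLOR_RGB2HSV).astype(int)
    m=(h[...,0]<14)&(h[...,1]>180)&(h[...,2]>110)&(p['range_z']>0)&(np.linalg.norm(P-t,axis=-1)<.17)&(P[...,2]>.06)
    q=P[m]
    if len(q)<15: print(n,len(q));continue
    _,_,V=np.linalg.svd(q-q.mean(0),full_matrices=False);a=V[0]*np.sign(V[0][2]);w=(q-q.mean(0))@a
    print(n,len(q),'axis',a.round(3),'elev',np.degrees(np.arcsin(a[2])).round(1),'low end',np.round(q.mean(0)+a*np.percentile(w,1),4),'len',np.ptp(w).round(3))
    print([(np.round(d['xyz'],3).tolist(),round(d['conf'],2)) for d in robot.spot_point(p,'brush')],[(np.round(d['xyz'],3).tolist(),round(d['conf'],2)) for d in robot.spot_point(p,'tin_middle')])
need(np.array([.5105,.146,.119])-rot(s).apply([0,.128,0]))
E
python3 b.py
```

```text
joints [-0.18  0.23  0.59  1.61 -0.84  1.7   0.46] y axis [ 0.     0.705 -0.709] 0.17100369213262864 [ 0.31408779 -0.04068251 -0.56063566]
tcp [0.50991343 0.05611728 0.33901324] pred bristle [0.50991594 0.14641762 0.24829472]
scene 85 axis [-0.113 -0.68   0.725] elev 46.4 low end [0.5258 0.1464 0.2489] len 0.189
[([0.511, 0.148, 0.248], 0.84), ([0.454, -0.623, 0.0], 0.62)] [([0.51, 0.147, 0.021], 0.86), ([0.179, 0.327, 0.004], 0.6)]
top 161 axis [ 0.022 -0.732  0.681] elev 42.9 low end [0.5072 0.1494 0.2632] len 0.187
[([0.45, -0.62, 0.004], 0.57), ([0.512, 0.152, 0.249], 0.47)] [([0.175, 0.331, 0.004], 0.88), ([0.509, 0.143, 0.013], 0.57)]
wrist 5087 axis [ 0.002 -0.728  0.685] elev 43.3 low end [0.5103 0.1487 0.2623] len 0.191
[([0.509, 0.151, 0.257], 0.72)] [([0.176, 0.329, 0.001], 0.72)]
axes x,y,z [[1.0, 0.0, 0.0], [-0.0, 0.707, -0.708], [-0.001, 0.708, 0.707]]
shift tool [ 0.0007  0.0911 -0.0925]
```

Request:
{"api": "step_arm", "payload": {"rows": [[0, 0.008, -0.008, 0, 0, 0, 1], [0, 0.01, -0.01, 0, 0, 0, 1], [0, 0.011, -0.011, 0, 0, 0, 1], [0, 0.011, -0.011, 0, 0, 0, 1], [0, 0.011, -0.011, 0, 0, 0, 1], [0, 0.011, -0.011, 0, 0, 0, 1], [0, 0.011, -0.011, 0, 0, 0, 1], [0, 0.01, -0.01, 0, 0, 0, 1], [0, 0.008, -0.0085, 0, 0, 0, 1], [0, 0, 0, 0, 0, 0, 1], [0, 0, 0, 0, 0, 0, 1], [0, 0, 0, 0, 0, 0, 1]]}}

```text
time: 16.38
tcp_pos: [0.5101, 0.0559, 0.2108]
eef_rot: [0.924, -0.383, -0.001, -0.0]
wrist_force: [-0.2, 0.2, -0.4]
gripper_width: 0.172
```

```bash
python3 b.py
python3 - <<'E'
from h import *
p=snap('scene');cv2.imwrite('pics/s3c.png',cv2.resize(p['pixels'][60:330,140:440,::-1],None,fx=2,fy=2))
print(robot.observe()['time'],robot.observe()['joint_velocities'])
P=cloud(p);c=P[(p['range_z']>0)&(np.hypot(P[...,0]-.633,P[...,1]-.203)<.012)];print('cap z',c[:,2].max())
E
```

```text
joints [-0.16  0.35  0.58  1.77 -0.89  1.53  0.68] y axis [ 0.001  0.707 -0.707] 0.1722034418074039 [-0.16268884  0.21487416 -0.35802679]
tcp [0.51011686 0.05588826 0.21082263] pred bristle [0.51021113 0.14635087 0.12026598]
scene 84 axis [-0.107 -0.688  0.718] elev 45.9 low end [0.5257 0.1443 0.123 ] len 0.185
[([0.512, 0.147, 0.121], 0.59), ([0.455, -0.621, 0.0], 0.56), ([0.442, -0.224, 0.04], 0.53), ([0.597, -0.176, 0.051], 0.41)] [([0.511, 0.148, 0.019], 0.89), ([0.177, 0.327, 0.007], 0.67)]
top 129 axis [ 0.018 -0.733  0.68 ] elev 42.8 low end [0.5078 0.1471 0.1361] len 0.187
[([0.512, 0.149, 0.12], 0.6), ([0.453, -0.621, 0.004], 0.54), ([0.803, -0.089, 0.021], 0.54)] [([0.508, 0.143, 0.017], 0.96), ([0.174, 0.33, 0.002], 0.73)]
wrist 5066 axis [ 0.002 -0.729  0.685] elev 43.2 low end [0.5104 0.1461 0.1348] len 0.189
[([0.508, 0.149, 0.124], 0.62), ([0.51, 0.144, 0.018], 0.46)] [([0.51, 0.147, 0.022], 0.7), ([0.178, 0.331, 0.004], 0.69)]
axes x,y,z [[1.0, 0.0, 0.0], [-0.0, 0.707, -0.707], [-0.0, 0.707, 0.707]]
shift tool [ 0.0007  0.0002 -0.0009]
16.875 [ 9.30160982e-04  1.47532916e-03 -4.33479067e-04 -6.84209683e-05
 -6.24351201e-04  2.05374765e-03 -7.57182400e-04]
cap z 0.1980845375915271
```

View pics/s3c.png

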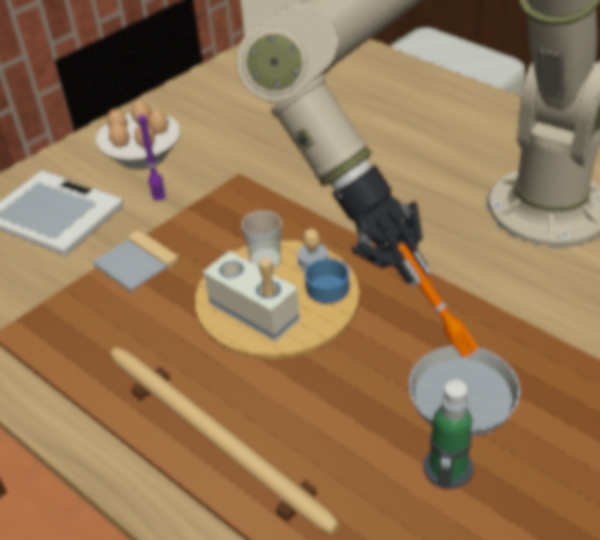

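The picture shows the brush slanting in the gripper, bristles at (462,345) in the crop, above the tin. Everything else is undisturbed, so I hand it in.

```bash
python3 -c "from bench import robot;print(robot.close_job())"
```

```text
the job is handed in; nothing more can be done
None
```

The job is done and handed in at about 17 s, well inside the 53 s limit; the hand-in gives no verdict.

- **Mister:** I pressed the cap with shut fingers until the TCP stopped at z ≈ 0.189, where the force rose to about 17 N against a hard stop. That is the full 7 mm. After I let go, the depth picture read the cap top at 0.198, so it is back up.
- **Brush:** I gripped the orange brush by the handle at 50 N, drew it straight up out of the bore and leaned it over the tin. The tool is at 45°, and the camera fits of the brush gave 43–46°.
- **Bristle ends:** these are at about (0.510, 0.146, 0.120), with the tin middle at (0.510, 0.146, 0.019), so about 10 cm above it.
- **Last checks:** the arm is still and the grip steady, and in the last picture everything else stands where it was. The raw colour and depth fits from the top and wrist cameras put the low end about 15 mm higher. I took that as the visible upper surface of the slanted head, because the network readings (0.120–0.124) agree with the predicted height of 0.120.

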